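# Set the wax trimming jig and hold the block for the saw cut

### The job

First wind the handwheel of the wax trimming jig clockwise until its carriage comes up against the red depth stop, which sets the length to be cut. Then lay the large wax block flat on the jig's bed, lengthwise along the fence with one end touching the length stop on the carriage, and hold it ready for the saw: with one slanting fingertip push of about 10 N on its near upper edge, press it back against the fence and down on the bed at the same time. Finish while still pushing; the carriage must still stand at the depth stop, and the other things on the table stay where they are.

Things in the scene. Friction and masses are not known exactly. Their poses are not given: they have to be found in the camera images.
- jig: Wax trimming jig, fixed to the table: dark plate on rubber feet with a bright fence, a rail with a carriage behind it, and a blue gear housing with a black handwheel at its left end. Origin on the table top; x points from its front to the fence (away from the robot), y along the fence to the left (to the handwheel), z up. Plate: x -90 to +75, y -150 to +150, top at z = 16 mm.
- bed: The jig's smooth dark plate on which the wax is laid (same frame as the jig): top face at z = 16 mm; wax slides on it easily (friction about 0.25). A 2 mm saw slot crosses it along x at y = -66 mm.
- fence: The aluminium fence on the bed, 11 mm thick and 24 mm high (its top 40 mm above the table), from y = -145 to +34 mm of the jig, broken only by the 3 mm saw slot. Its working face looks to the front (jig -x) and stands at jig x = +15 mm; origin on that face at the level of the bed's top.
- fence_face (a point): A point on the working face of the fence (jig x = +15, y = -56 mm), 12 mm above the bed; axes as the jig's.
- stop_face (a point): Middle of the length stop's working face, which looks to jig -y (right) and moves with the carriage; the wax lies to the right of it. The stop is a plate in front of the fence, 10 mm thick, jig x -39 to +14, from 2 to 34 mm above the bed, on a carriage arm that reaches over the fence (arm top 35 mm above the bed). Point at jig x = -7, 14 mm above the bed; jig axes.
- carriage_nose (a point): Middle of the flat right-hand end (looking to jig -y) of the dark steel carriage on the rail, 20.5 mm above the bed, at jig x = +48 mm; axes as the jig's. It lies in the same y plane as the length stop's face.
- depth_face (a point): Middle of the steel anvil's face on the red depth stop clamped to the rail, right of the carriage: it looks to jig +y, 20.5 mm above the bed; jig axes. The carriage is at the stop when its nose touches this face. The stop stands at a different place on the rail each time, 17 to 51 mm from the nose at the start.
- handwheel (a joint): Turn of the handwheel (rad) about its upright axis, growing clockwise seen from above. Clockwise moves the carriage right (jig -y), 5 mm per rad (31 mm per turn), by pinion and rack. It stays where it is left; turning takes about 0.06 Nm (2 N at the handle). When the carriage meets the depth stop the wheel goes no farther.
- wheel_axis (a point): Point on the handwheel's upright axis, 90 mm above the table, level with handle_mid. The wheel is a black disc 86 mm across whose top is 69 mm above the table.
- handle_mid (a point): Middle of the upright revolving handle on the handwheel, 33 mm from the wheel's axis: black, 17 mm across, 34 mm tall, from 72 to 106 mm above the table; it spins freely on its pin, so it can be gripped and carried round in a circle without turning the gripper.
- wax: The large cream wax block, 44 x 68 x 28 mm (x, y, z of its own frame), 50 to 110 g; slightly uneven sides. Origin at the middle of its underside; y along its length, z up. Its ends lie 33 to 34 mm from the origin. It lies on the right of the table, beyond the hot plate.
- wax_small: The small cream wax offcut, 36 x 46 x 22 mm, standing near the large block; leave it alone. Origin at the middle of its underside.
- tin_silver: Grey open tin, 79 mm across and 89 mm tall, on the right of the table; leave it alone. Origin at the middle of its underside.
- spatula: Thin steel spatula with a wooden grip, 173 mm long, lying in front of the jig; leave it alone. Origin at its middle.
- crucible: White porcelain crucible with lid, 44 mm across and 44 mm tall, to the left in front of the jig; leave it alone. Origin at the middle of its underside.
- dish: White melting dish, fixed on a hot plate (about 230 x 215 mm) that stands between the wax and the jig; rim 117 mm above the table. Carry things over or in front of it. Behind jig, hot plate and wax the frame of a fume hood overhangs from about x = 0.70 m on: keep arm and gripper nearer than that. Origin at the middle of the dish's underside.
Not all that is in view belongs to the job. Leave any green look-alike of the wax alone.

How it is judged (in metres and radians):
On the way, in this order (a step that is already met when the one before it is completed fails the run):
1. the carriage stands at the depth stop, before the wax is brought to the jig (y of carriage_nose in the frame of depth_face below 0.0015 m and horizontal distance between wax and jig above 0.2 m), for 0.2 s.
2. the large wax block lies on the bed (contact force between wax and bed above 0.1 N and horizontal distance between wax and jig below 0.15 m and angle between wax's own z axis and vertical below 0.1 rad), for 0.2 s.
At the end, for the whole second after the job is handed in: Still pushing: fingers press the wax with 4 to 25 N, the wax the fence with over 2 N and the bed with over 2.5 N. It is still, flat and parallel to the fence within 0.06 rad, its end within about 2.5 mm of the length stop; carriage nose within 1.5 mm of the depth stop (y of carriage_nose in the frame of depth_face below 0.0015 m and y of wax in the frame of stop_face between -0.0365 and -0.031 m and angle between the y axis of wax and the y axis of jig, either way round below 0.06 rad and angle between wax's own z axis and vertical below 0.06 rad and z of wax in the frame of jig below 0.0185 m and contact force between wax and fence above 2 N and contact force between wax and bed above 2.5 N and contact force between the fingers and wax between 4 and 25 N and linear speed of wax below 0.01 m/s); the arm keeps its last pose, push and grip.
It fails at once if the small wax offcut is disturbed (distance of wax_small from where it was at the start of the episode above 0.02 m).
It fails at once if the tin is disturbed (distance of tin_silver from where it was at the start of the episode above 0.02 m).
It fails at once if the spatula is disturbed (distance of spatula from where it was at the start of the episode above 0.02 m).
It fails at once if the crucible is disturbed (distance of crucible from where it was at the start of the episode above 0.02 m).
It also fails if it takes over 72 s, if anything falls off the work surface, if the arm or the gripper's body presses on something with over 40 N, if the wrist force passes 120 N, or if a joint passes its speed limit or range.

### The arm

A 6-joint arm with a two-finger parallel gripper is mounted at the origin on a cart in front of the work surface, level with it; the furniture and walls round the work are solid. World frame = base frame: x ahead of the robot, y to its left, z up, the work surface at z = 0. Lengths are in m, angles in degrees, forces in N, time in s.
With the tool pointing down it reaches from about 0.375 to 0.75 m from the base axis. Payload 9 kg.
Tool frame: the origin (TCP) lies where the fingers leave the gripper's body, on its centre line; the fingertips stand 73 mm ahead of it and the grasp point (between the pads) lies 54 mm ahead of it (robot.tip_reach is the distance from the TCP to the fingertips, in m); z points along the fingers, y is the line along which they close (so a half turn about z gives the same grasp; the last joint's range is limited). The gripper opens to 85 mm and grips with 20 to 120 N. Pads are 22 mm wide; open, the fingers measure 114 mm over their backs; the gripper's body (76 mm by 85 mm) begins 54 mm behind the grasp point. The pads swing forward as they close: fully open they stand 13 mm farther back than shut.
Start: joints at [-12.473, 5.964, 5.575, 89.605, 0, 77.527], TCP at [0.6, 0, 0.304] pointing down, gripper open.
Joint ranges: [-171.21, 171.21], [-48.23, 106.86], [-62.78, 66.21], [-105.2, 120.99], [-86.42, 89.51], [-180, 180]. Speed limits (degrees/s): [127.2, 127.2, 147.25, 180, 180, 180].

### API

Orientations are given as [roll, pitch, yaw] about the fixed x, y, z axes, in that order (R = Rz(yaw) Ry(pitch) Rx(roll)).
In Python, from plant import robot gives the robot as it stands. Calls block until the motion is done:
- robot.move_pose(position, orientation): joint-space move of the TCP to a pose.
- robot.line_to(position, vel=0.15, rotation=None, guard=None): straight line of the TCP; rotation=None keeps the orientation; vel is the mean speed in m/s. With guard (N) it stops when the force on the tool has changed by that much, and returns True; else False.
- robot.goto_joints(angles): joint-space move.
- robot.set_gripper(opening): finger opening in m; the grip force is fixed at half the most; returns when the fingers have stopped.
- robot.pause(seconds).
- robot.ik(position, orientation): joint angles nearest the present ones, or None.
- robot.observe(): the state.
- robot.grab_frame(name): name is "scene" or "side" or "wrist"; returns the picture (400x640x3 uint8, blue, green, red); there is no depth.
- robot.get_calibration(name): a dict with "vertical_fov" (degrees; the focal length in pixels is half the picture's height over the tangent of half this angle, whatever the lens; pixels are square), "cx", "cy" (the principal point, pixels), "k1" (the pictures are not rectified: a ray, as slopes to the right and down, at radius r is drawn at 1 + k1 r^2 times it, then the intrinsics apply), "rvec" (rotation vector, rad) and "tvec" (3), from world to camera coordinates, as OpenCV has them. Camera axes: x right, y down, z forward; pixel columns grow to the right and rows downward; lengths in m; the calibration is good to about 2 mm. A picture is of the moment at which its call begins: read the wrist's pose just before it. get_calibration takes no time and is no camera call; for the wrist camera it gives the pose at the moment of the call.
A pose or a line that the arm cannot do raises robot.IKError and nothing moves.
- robot.job_done(): hands the job in; it is judged then, once.
The state is a dict: "time": time; "q": joint angles; "qvel": joint speeds; "joint_torque": joint torques, N m; "tool_pos": TCP position; "tcp_rot": TCP orientation; "ft_force": force on the tool from outside, world axes, zero at the start; "torque": the same for the moment, N m; "gripper_width": finger opening in m; "gripper_force": force on a finger pad.
Only numpy, scipy, OpenCV 4.12 (cv2) and the standard library are available. Lean on these libraries where they do the work, as an engineer would, in place of code of your own. Each camera call takes 0.05 s, during which the arm holds its last target. There are 200 camera calls.

## Working session

There is one attempt and no reset: what is moved stays moved. The work goes in short steps, each a Python script; the robot and the scene stay as the last script left them, time stands still between calls to the robot, and variables do not carry over. Pictures are saved under pics/ and viewed, at most 10 in all, crops included, and the job is handed in when it is done.

```bash
ls; mkdir -p pics
cat > h.py <<'E'
import numpy as np, cv2
from plant import robot
from scipy.spatial.transform import Rotation as R
def cal(n):
    c=robot.get_calibration(n); f=200/np.tan(np.radians(c["vertical_fov"])/2)
    return dict(f=f,cx=c["cx"],cy=c["cy"],k=c["k1"],R=cv2.Rodrigues(np.array(c["rvec"],float))[0],t=np.array(c["tvec"],float).ravel())
def ray(c,u,v):
    d=np.array([(u-c["cx"])/c["f"],(v-c["cy"])/c["f"]]); s=d.copy()
    for _ in range(20): s=d/(1+c["k"]*(s@s))
    o=-c["R"].T@c["t"]; w=c["R"].T@np.array([*s,1]); return o,w/np.linalg.norm(w)
def onz(c,u,v,z):
    o,w=ray(c,u,v); return o+w*(z-o[2])/w[2]
def proj(c,p):
    q=c["R"]@np.array(p,float)+c["t"]; s=q[:2]/q[2]; s=s*(1+c["k"]*(s@s)); return s*c["f"]+[c["cx"],c["cy"]]
def tri(l):
    A=0;b=0
    for c,u,v in l:
        o,w=ray(c,u,v);P=np.eye(3)-np.outer(w,w);A=A+P;b=b+P@o
    p=np.linalg.solve(A,b); return p,[np.linalg.norm(np.cross(p-ray(*x)[0],ray(*x)[1])) for x in l]
E
python3 - <<'E'
from h import *
ims=[]
for n in("scene","side","wrist"):
    im=robot.grab_frame(n);cv2.imwrite(f"pics/{n}0.png",im);c=cal(n);print(n,c["f"],c["k"],-c["R"].T@c["t"],c["R"][2])
E
```

```text
pics
scene 404.9151316771307 -0.023424006945674893 [ 0.11487754 -0.8720138   0.73290864] [ 0.34292401  0.72581704 -0.59631597]
side 418.43587940919815 -0.0849455471307694 [-0.1091072   1.03091681  0.69601379] [ 0.44892913 -0.77185961 -0.45021705]
wrist 335.9583365244636 0.006698473702585548 [0.59897072 0.07085526 0.37275641] [-0.00129545 -0.27870915 -0.96037468]
```

View pics/scene0.png

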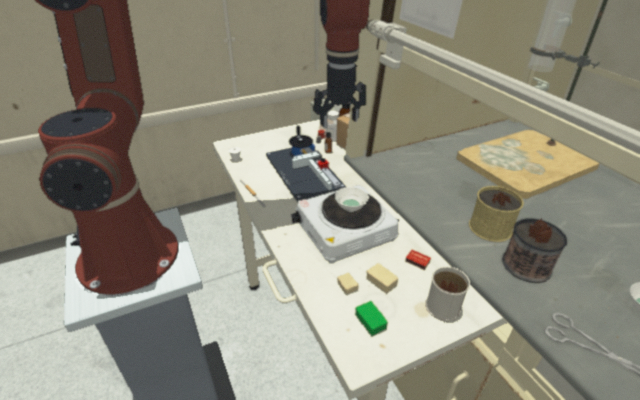

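View pics/side0.png

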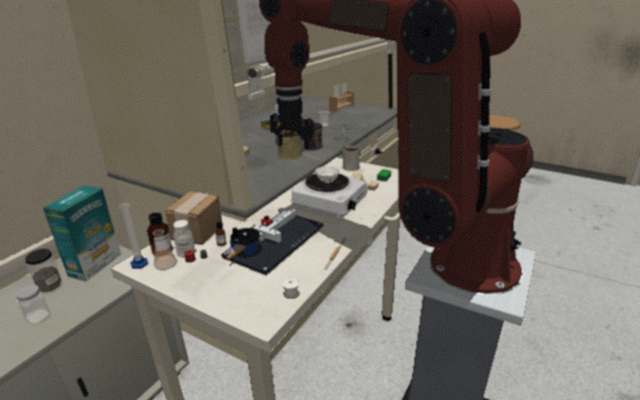

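The scene shows the cream candidates: large block at (382,277), small offcut at (347,283) and green look-alike at (371,317). The jig is at (305,172), its handwheel at (302,143), the red depth stop at (323,163). In the side view the jig is at (272,242) and the wheel at (243,238). Next come wrist pictures of the jig and the wax.

Run:
```python
from h import *
c=cal("scene");s=cal("side")
for n,u,v,z in(("wax",382,277,.02),("small",347,283,.02),("green",371,317,.02),("wheel",302,143,.069),("plate",305,172,.016),("red",323,163,.04),("tin",447,295,.04)): print(n,onz(c,u,v,z).round(3))
print("wheel side",onz(s,243,238,.069).round(3))
print(robot.observe()["tcp_rot"])
J=onz(c,305,172,.016)
o=robot.observe()["tcp_rot"]
def shot(n,p):
    robot.move_pose(p,o); k=cal("wrist"); im=robot.grab_frame("wrist"); cv2.imwrite(f"pics/{n}.png",im)
    np.save(f"pics/{n}.npy",[k]); print(n,robot.observe()["tool_pos"],robot.observe()["time"])
shot("jigA",[.56,J[1]-.0,.36]); shot("jigB",[.50,J[1]+.06,.36])
W=onz(c,382,277,.028)
shot("waxA",[.52,W[1],.33]); shot("waxB",[.46,W[1]+.05,.33])
a=[cv2.imread(f"pics/{n}.png") for n in("jigA","waxA")]
cv2.imwrite("pics/m.png",cv2.resize(np.vstack(a),None,fx=.75,fy=.75,interpolation=cv2.INTER_AREA))
```

```text
wax [ 0.534 -0.351  0.02 ]
small [ 0.451 -0.332  0.02 ]
green [ 0.452 -0.437  0.02 ]
wheel [0.59  0.238 0.069]
plate [0.559 0.144 0.016]
red [0.619 0.134 0.04 ]
tin [ 0.622 -0.471  0.04 ]
wheel side [0.588 0.284 0.069]
[-1.79945251e+02 -1.21316274e-02  8.99995844e+01]
jigA [0.56010173 0.14393285 0.35943716] 0.8833
jigB [0.50031179 0.20361737 0.35951192] 1.3667
waxA [ 0.52054822 -0.35580898  0.33024042] 3.4417
waxB [ 0.46038576 -0.3064407   0.33046848] 3.9167
```

View pics/m.png

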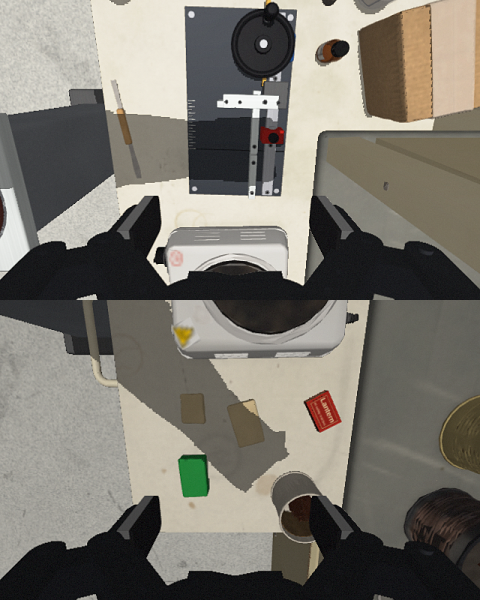

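jigA (full-res pixels): wheel centre about (351,58), handle (362,15), red stop (363,181), carriage arm (333,134). waxA: large block about (327,164), small offcut (256,144), green block (258,234), red "Lantern" box (430,147). The large cream one at (327,164) matches the description: cream, about 68 x 44, beside the small offcut. I'll enlarge to confirm it and pick points.

Run:
```python
from h import *
def crop(n,x,y,w,h,f,grid=20):
    im=cv2.imread(f"pics/{n}.png")[y:y+h,x:x+w]; im=cv2.resize(im,None,fx=f,fy=f,interpolation=cv2.INTER_CUBIC)
    for g in range(-(-x//grid)*grid,x+w,grid):
        cv2.line(im,(int((g-x)*f),0),(int((g-x)*f),5),(0,255,255),1); cv2.putText(im,str(g),(int((g-x)*f)+2,12),0,.33,(0,255,255),1)
    for g in range(-(-y//grid)*grid,y+h,grid):
        cv2.line(im,(0,int((g-y)*f)),(5,int((g-y)*f)),(0,255,255),1); cv2.putText(im,str(g),(6,int((g-y)*f)+4),0,.33,(0,255,255),1)
    return im
# find wheel in B
for n in("jigA","jigB"):
    k=np.load(f"pics/{n}.npy",allow_pickle=True)[0]; print(n,[proj(k,p).round() for p in([.59,.26,.07],[.62,.134,.04],[.5,0,.016])])
A=crop("jigA",240,0,165,130,2.4);B=crop("jigA",240,130,165,140,2.4)
A2=crop("jigB",330,30,165,130,2.4);B2=crop("jigB",330,160,165,120,2.4)
cv2.imwrite("pics/c1.png",np.hstack([np.vstack([A,B])[:600],np.vstack([A2,B2])[:600]]) if 0 else np.hstack([cv2.copyMakeBorder(np.vstack(x),0,max(0,648-sum(len(i) for i in x)),0,0,0)[:600] for x in([A,B],[A2,B2])]))
for n in("waxA","waxB"):
    k=np.load(f"pics/{n}.npy",allow_pickle=True)[0]; print(n,[proj(k,p).round() for p in([.534,-.351,.028],[.451,-.332,.02])])
```

```text
jigA [array([345.,  61.]), array([365., 180.]), array([270., 273.])]
jigB [array([401., 123.]), array([412., 227.]), array([314., 311.])]
waxA [array([326., 169.]), array([252., 151.])]
waxB [array([378., 212.]), array([306., 194.])]
```

View pics/c1.png

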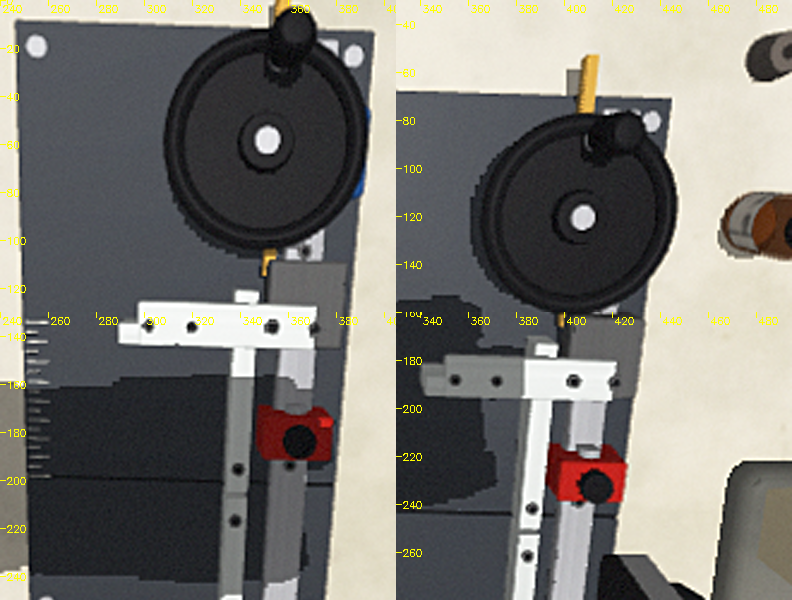

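c1 shows (jigA px): hub (351.3,57.9), handle top (363.8,11.7), plate corners (247.1,8.8) and (395,12.9), fence front edge (336,156)→(331,250), carriage nose line v≈144.6, anvil (363.8,169.6). In jigB: hub (407.9,120.8), handle (426.3,84.6), nose v≈195.4, anvil (410.8,217.1). Now I'll triangulate.

Run:
```python
from h import *
K={n:np.load(f"pics/{n}.npy",allow_pickle=True)[0] for n in("jigA","jigB","waxA","waxB")}
a,b=K["jigA"],K["jigB"]
A=lambda X,Y:(240+X/2.4,Y/2.4)
B=lambda X,Y:(330+(X-396)/2.4,30+Y/2.4)
for n,p,q in(("hub",(267,139),(583,218)),("handletop",(299,26),(628,129)),("anvil",(298,404),(590,446)),("TRcorner",(372,31),(671,99)),("slotR",(333,485),(613,517)),("screwTR",(354,55),(652,121)),("fencehole1",(238,469),(532,508)),("fencehole2",(235,521),(527,556)),("slotfence",(235,494),(530,530)),("arm hole",(272,327),(573,381)),("carr BR",(344,347),(632,397))):
    print(n,[x.round(4) for x in tri([(a,*A(*p)),(b,*B(*q))])])
print("TL",onz(a,*A(17,21),.016),"TR",onz(a,*A(372,31),.016),onz(b,*B(671,99),.016))
print("BL",onz(a,253.3,256,.016),"BR",onz(a,376,261,.016))
print("slotL",onz(a,*A(55,479),.016),"slotR",onz(a,*A(333,485),.016),onz(b,*B(613,517),.016))
for p in((231,376),(219,600)): print("fenceA",onz(a,*A(*p),.04))
for p in((527,405),(508,600)): print("fenceB",onz(b,*B(*p),.04))
for z in(.04,.05,.051):print("nose",z,onz(a,*A(330,347),z),onz(b,*B(620,397),z))
# wax masks: cream -> edges
def crop(n,c,w,h,f):
    u,v=proj(K[n],c); x,y=int(u-w/2),int(v-h/2); im=cv2.resize(cv2.imread(f"pics/{n}.png")[y:y+h,x:x+w],None,fx=f,fy=f,interpolation=cv2.INTER_CUBIC)
    for g in range(x,x+w,10): cv2.putText(im,str(g),(int((g-x)*f),10),0,.33,(0,255,255),1)
    for g in range(y,y+h,10): cv2.putText(im,str(g),(0,int((g-y)*f)+4),0,.33,(0,255,255),1)
    print(n,x,y); return im
cv2.imwrite("pics/c2.png",np.hstack([crop(n,[.505,-.35,.02],130,100,3) for n in("waxA","waxB")]))
```

```text
Traceback (most recent call last):
AttributeError: 'list' object has no attribute 'round'. Did you mean: 'count'?
```

```bash
cat > m.py <<'E'
from h import *
np.set_printoptions(precision=4,suppress=True)
K={n:np.load(f"pics/{n}.npy",allow_pickle=True)[0] for n in("jigA","jigB","waxA","waxB")}
a,b=K["jigA"],K["jigB"]
A=lambda X,Y:(240+X/2.4,Y/2.4)
B=lambda X,Y:(330+(X-396)/2.4,30+Y/2.4)
for n,p,q in(("hub",(267,139),(583,218)),("handletop",(299,26),(628,129)),("anvil",(298,404),(590,446)),("TRcorner",(372,31),(671,99)),("slotR",(333,485),(613,517)),("screwTR",(354,55),(652,121)),("fencehole1",(238,469),(532,508)),("fencehole2",(235,521),(527,556)),("slotfence",(235,494),(530,530)),("arm hole",(272,327),(573,381)),("carr BR",(344,347),(632,397))):
    t=tri([(a,*A(*p)),(b,*B(*q))]);print(n,t[0],t[1][0].round(4))
print("TL",onz(a,*A(17,21),.016),"TR",onz(a,*A(372,31),.016),onz(b,*B(671,99),.016))
print("BL",onz(a,253.3,256,.016),"BR",onz(a,376,261,.016))
print("slotL",onz(a,*A(55,479),.016),"slotR",onz(a,*A(333,485),.016),onz(b,*B(613,517),.016))
for p in((231,376),(219,600)): print("fenceA",onz(a,*A(*p),.04))
for p in((527,405),(508,600)): print("fenceB",onz(b,*B(*p),.04))
for z in(.04,.05,.051):print("nose",z,onz(a,*A(330,347),z),onz(b,*B(620,397),z))
# wax masks: cream -> edges
def crop(n,c,w,h,f):
    u,v=proj(K[n],c); x,y=int(u-w/2),int(v-h/2); im=cv2.resize(cv2.imread(f"pics/{n}.png")[y:y+h,x:x+w],None,fx=f,fy=f,interpolation=cv2.INTER_CUBIC)
    for g in range(x,x+w,10): cv2.putText(im,str(g),(int((g-x)*f),10),0,.33,(0,255,255),1)
    for g in range(y,y+h,10): cv2.putText(im,str(g),(0,int((g-y)*f)+4),0,.33,(0,255,255),1)
    print(n,x,y); return im
cv2.imwrite("pics/c2.png",np.hstack([crop(n,[.505,-.35,.02],130,100,3) for n in("waxA","waxB")]))
E
python3 m.py
```

```text
hub [0.5957 0.262  0.0734] 0.0001
handletop [0.6032 0.2962 0.1001] 0.0003
anvil [0.6195 0.1461 0.0321] 0.0
TRcorner [0.6476 0.3144 0.0188] 0.0001
slotR [0.6432 0.0973 0.0091] 0.0008
screwTR [0.6402 0.3049 0.0174] 0.0
fencehole1 [0.5898 0.1147 0.0396] 0.0
fencehole2 [0.5889 0.0873 0.0393] 0.0
slotfence [0.5889 0.1025 0.041 ] 0.0006
arm hole [0.603  0.1851 0.0509] 0.0001
carr BR [0.6396 0.1732 0.0324] 0.0014
TL [0.4862 0.319  0.016 ] TR [0.6481 0.315  0.016 ] [0.6487 0.3148 0.016 ]
BL [0.4785 0.0246 0.016 ] BR [0.6432 0.0175 0.016 ]
slotL [0.4946 0.1029 0.016 ] slotR [0.6424 0.0998 0.016 ] [0.6403 0.0997 0.016 ]
fenceA [0.5853 0.1611 0.04  ]
fenceA [0.5814 0.044  0.04  ]
fenceB [0.5839 0.1701 0.04  ]
fenceB [0.5801 0.0618 0.04  ]
nose 0.04 [0.6323 0.1749 0.04  ] [0.6299 0.1743 0.04  ]
nose 0.05 [0.6304 0.176  0.05  ] [0.6265 0.1769 0.05  ]
nose 0.051 [0.6303 0.1761 0.051 ] [0.6262 0.1771 0.051 ]
waxA 235 117
waxB 287 158
```

View pics/c2.png

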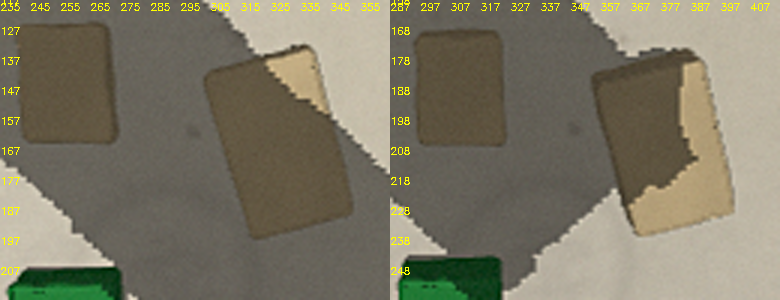

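The large block is the only cream one about 68 mm long: waxA corners (304,142), (339,132), (353,188), (321,197). The smaller cream block at (258,145) is the offcut. The jig fits well: origin about (0.570, 0.168), yaw about −1.6°, heights 16/40 mm as given. The hub is at (0.596, 0.262). Next I grip the handle.

Run:
```python
from h import *
np.set_printoptions(precision=4,suppress=True)
K={n:np.load(f"pics/{n}.npy",allow_pickle=True)[0] for n in("jigA","jigB","waxA","waxB")}
a,b=K["jigA"],K["jigB"]
h1,h2=onz(a,240+299/2.4,26/2.4,.106),onz(b,330+(628-396)/2.4,30+129/2.4,.106)
hub=np.array([.5957,.262]); print("handle",h1,h2,onz(a,444,67,.06))
d=(h1+h2)[:2]/2-hub; print(np.linalg.norm(d),np.degrees(np.arctan2(d[1],d[0])))
for z in(.028,):
  for n,P in(("waxA",((304,142),(339.3,132),(352.7,188),(321,197))),("waxB",tuple((287+x/3,158+y/3) for x,y in((204,75),(307,62),(345,208),(250,235))))):
    q=np.array([onz(K[n],*p,z)[:2] for p in P]); print(n,q.tolist(),q.mean(0))
q=[onz(K["waxA"],235+x/3,117+y/3,.022)[:2] for x,y in((22,25),(107,25),(117,142),(22,138))];print("small",q)
hp=hub+.033*d/np.linalg.norm(d)
o=[180,0,90]
robot.set_gripper(.045)
robot.move_pose([*hp,.24],o)
k=cal("wrist"); im=robot.grab_frame("wrist"); cv2.imwrite("pics/hd.png",im); print(proj(k,[*hp,.106]),proj(k,[*hub,.0734]),proj(k,[.6195,.1461,.0365]),robot.observe()["time"])
```

```text
handle [0.6026 0.295  0.106 ] [0.6011 0.2956 0.106 ] [0.692  0.2553 0.06  ]
0.03383974371872486 79.52391168423402
waxA [[0.5092105315125405, -0.3209243021870313], [0.5475103923160558, -0.3101929209023583], [0.5641419784038666, -0.3723817799565243], [0.5282513574190606, -0.3829898301449381]] [ 0.5373 -0.3466]
waxB [[0.5063649662390706, -0.31704304012754425], [0.5448676542492478, -0.312022343420832], [0.5634892928371222, -0.3702394842757594], [0.5268378285838895, -0.3816078939246989]] [ 0.5354 -0.3452]
small [array([ 0.4417, -0.3036]), array([ 0.4727, -0.3036]), array([ 0.475 , -0.3465]), array([ 0.4393, -0.345 ])]
[313.8629 221.3313] [305.9197 247.8412] [332.3705 344.04  ] 6.675
```

View pics/hd.png

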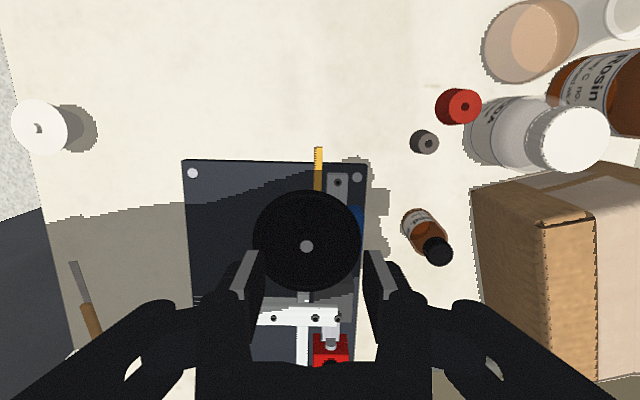

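The picture shows the hub at (306,246), predicted at (306,248). The handle lies between the fingers and the bottle at (430,240) is clear. I'll descend, grip and wind.

```bash
cat > w.py <<'E'
from h import *
np.set_printoptions(precision=4,suppress=True)
hub=np.array([.5957,.262]); th=np.radians(79.5); r=.033
P=lambda t,z=.152:[*(hub+r*np.array([np.cos(t),np.sin(t)])),z]
print("guard",robot.line_to(P(th),vel=.12,guard=8))
robot.set_gripper(0.0); s=robot.observe(); print("w",s["gripper_width"],s["gripper_force"],s["ft_force"],s["time"])
if .013<s["gripper_width"]<.022:
    f0=np.array(s["ft_force"]); t=th
    for i in range(30):
        t-=np.radians(15); g=robot.line_to(P(t),vel=.06,guard=12)
        s=robot.observe(); f=np.array(s["ft_force"])-f0
        tan=np.array([np.sin(t),-np.cos(t)]); rad=np.array([np.cos(t),np.sin(t)])
        print(i,round(np.degrees(th-t)),"tan",round(f[:2]@tan,1),"rad",round(f[:2]@rad,1),"z",round(f[2],1),g,round(s["time"],1))
        if g or f[:2]@tan<-9 or np.linalg.norm(f)>25: break
print(s["tool_pos"])
E
python3 w.py
```

```text
guard False
w 0.01504070601496192 58.527013063430786 [-0.5789  0.7688  5.9831] 7.9333
0 15 tan 2.7 rad -0.3 z -1.4 False 8.2
1 30 tan 2.1 rad 1.4 z -0.2 False 8.5
2 45 tan 2.8 rad 1.2 z -0.5 False 8.8
3 60 tan 1.7 rad 1.4 z -0.9 False 9.1
4 75 tan 2.7 rad 3.7 z 0.0 False 9.4
5 90 tan 2.8 rad 3.3 z 1.5 False 9.7
6 105 tan 2.4 rad 2.5 z 1.5 False 10.0
7 120 tan 1.3 rad 2.3 z 1.7 False 10.3
8 135 tan 1.4 rad 1.4 z 3.0 False 10.6
9 150 tan 1.7 rad 0.6 z 2.1 False 10.8
10 165 tan 0.2 rad 0.3 z 3.0 False 11.1
11 180 tan 0.8 rad -0.0 z 2.3 False 11.4
12 195 tan 1.2 rad -1.4 z 2.2 False 11.7
13 210 tan -0.1 rad -1.9 z 1.2 False 12.0
14 225 tan 1.4 rad -2.0 z -0.1 False 12.3
15 240 tan 0.3 rad -3.3 z 1.8 False 12.6
16 255 tan 0.6 rad -2.8 z 0.6 False 12.9
17 270 tan 0.7 rad -2.7 z 0.2 False 13.2
18 285 tan 1.8 rad -3.0 z 2.1 False 13.5
19 300 tan 1.6 rad -1.8 z 2.4 False 13.8
20 315 tan 2.7 rad -1.3 z 1.5 False 14.1
21 330 tan -4.4 rad -1.2 z 5.2 False 14.3
22 345 tan -11.1 rad -3.7 z 6.8 True 14.6
[0.5895 0.2943 0.1531]
```

Run:
```python
from h import *
np.set_printoptions(precision=4,suppress=True)
robot.set_gripper(.04); p=robot.observe()["tool_pos"]
robot.line_to([p[0],p[1],.26],vel=.2)
def shot(n,p):
    robot.move_pose(p,[180,0,90]); robot.pause(.1); k=cal("wrist"); im=robot.grab_frame("wrist"); cv2.imwrite(f"pics/{n}.png",im); np.save(f"pics/{n}.npy",[k]); return k
ks=[shot("j1",[.56,.06,.24]),shot("j2",[.50,.06,.24])]
print(robot.observe()["time"])
out=[]
for n,k in zip(("j1","j2"),ks):
    u,v=proj(k,[.585,.12,.03]);x,y=int(max(0,u-80)),int(max(0,v-120)); x=min(x,480)
    im=cv2.resize(cv2.imread(f"pics/{n}.png")[y:y+240,x:x+160],None,fx=2.5,fy=2.5,interpolation=cv2.INTER_CUBIC)
    im=cv2.copyMakeBorder(im,0,600-len(im),0,0,0); print(n,x,y); out.append(im)
cv2.imwrite("pics/c3.png",np.hstack(out))
```

```text
17.2083
j1 265 3
j2 338 2
```

View pics/c3.png

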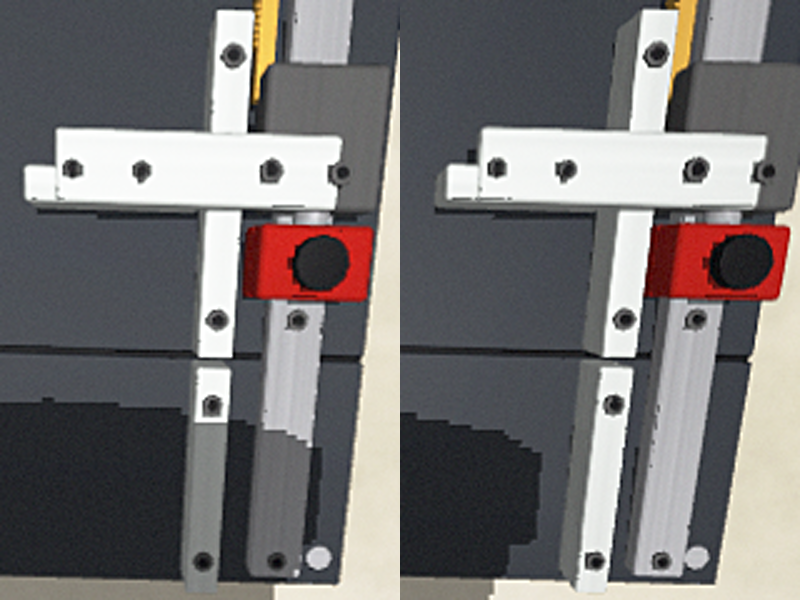

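The carriage now stands against the anvil: j1 crop shows the nose and stop line at Y≈207 and the anvil closed up above the red block at (310,215). I'll measure the fence holes, the stop face and the slot from the two views.

Run:
```python
from h import *
np.set_printoptions(precision=4,suppress=True)
a,b=[np.load(f"pics/{n}.npy",allow_pickle=True)[0] for n in("j1","j2")]
A=lambda X,Y:(265+X/2.5,3+Y/2.5)
B=lambda X,Y:(338+(X-400)/2.5,2+Y/2.5)
for n,p,q in(("fh0",(233,55),(656,55)),("fh1",(218,320),(625,320)),("fh2",(212,405),(614,405)),("fh3",(203,562),(595,562)),("armhole1",(72,169),(497,169)),("armhole4",(342,173),(767,172)),("armBL",(55,203),(480,206)),("stopFL",(25,200),(436,204)),("redknob",(321,263),(745,263)),("screwBR",(318,557),(697,557)),("plateBR",(338,583),(716,584)),("slotR",(362,356),(750,360)),("fenceend",(215,590),(603,592))):
    t=tri([(a,*A(*p)),(b,*B(*q))]);print(n,t[0],t[1][0].round(4))
for z in(.049,.05,.051): print("armline",z,onz(a,*A(55,203),z),onz(a,*A(200,208),z),onz(b,*B(600,209),z))
print("slotL",onz(a,*A(0,348),.016),"slotR",onz(a,*A(362,356),.016))
print("PBR",onz(a,*A(338,583),.016),onz(b,*B(716,584),.016))
print("fencetopfront j2", onz(b,*B(612,240),.04),onz(b,*B(600,357),.04),onz(b,*B(574,590),.04), "j1",onz(a,*A(204,240),.04),onz(a,*A(198,357),.04))
```

```text
fh0 [0.5915 0.1892 0.04  ] 0.0001
fh1 [0.5897 0.1146 0.0404] 0.0001
fh2 [0.5887 0.0879 0.0407] 0.0001
fh3 [0.5874 0.034  0.04  ] 0.0001
armhole1 [0.5453 0.1575 0.0518] 0.0001
armhole4 [0.6226 0.1565 0.0515] 0.0
armBL [0.5404 0.1477 0.0547] 0.0005
stopFL [0.5299 0.1496 0.0361] 0.0006
redknob [0.6168 0.1317 0.0577] 0.0002
screwBR [0.632  0.0279 0.0176] 0.0001
plateBR [0.6399 0.0177 0.0184] 0.0002
slotR [0.6431 0.1    0.0144] 0.0008
fenceend [0.5923 0.0219 0.0364] 0.0004
armline 0.049 [0.54   0.1486 0.049 ] [0.5824 0.1473 0.049 ] [0.5765 0.1467 0.049 ]
armline 0.05 [0.5401 0.1485 0.05  ] [0.5823 0.1472 0.05  ] [0.5762 0.1467 0.05  ]
armline 0.051 [0.5402 0.1485 0.051 ] [0.5822 0.1471 0.051 ] [0.5759 0.1466 0.051 ]
slotL [0.5176 0.1036 0.016 ] slotR [0.6427 0.101  0.016 ]
PBR [0.6406 0.0171 0.016 ] [0.6411 0.0165 0.016 ]
fencetopfront j2 [0.5836 0.1383 0.04  ] [0.5831 0.103  0.04  ] [0.5811 0.0237 0.04  ] j1 [0.5847 0.1386 0.04  ] [0.5838 0.1032 0.04  ]
```

Stop face y ≈ 0.1477 − 0.026·(x − 0.56), fence face x ≈ 0.584, yaw −1.5°, heights check (40 and 51 mm). Now I pick the wax at (0.536, −0.346), yaw 16.7°.

Run:
```python
from h import *
np.set_printoptions(precision=4,suppress=True)
robot.line_to([.50,.06,.30],vel=.25)
robot.set_gripper(.066)
W=[.536,-.346]; o=[180,0,106.7]
robot.move_pose([*W,.20],o)
robot.pause(.1);k=cal("wrist");im=robot.grab_frame("wrist");cv2.imwrite("pics/pw.png",im)
print(proj(k,[*W,.028]),[proj(k,[W[0]+np.cos(t)*x-np.sin(t)*y,W[1]+np.sin(t)*x+np.cos(t)*y,.028]).round() for t in[np.radians(16.7)] for x,y in((-.022,.034),(.022,.034),(-.022,-.034),(.022,-.034))])
print(robot.observe()["time"])
cv2.imwrite("pics/pwc.png",cv2.resize(im[120:400,180:460],None,fx=2,fy=2))
```

```text
[313.2284 207.2484] [array([283., 162.]), array([344., 162.]), array([285., 249.]), array([341., 249.])]
19.675
```

View pics/pwc.png

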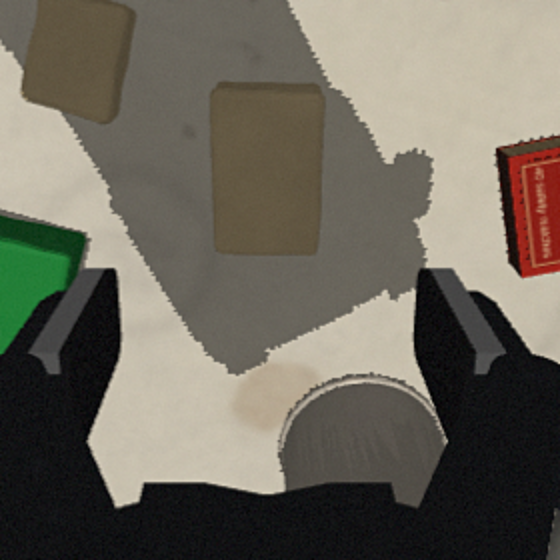

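The block's corners are at (286,164), (342,163), (288,247), (340,246), matching the prediction to about 2 px. Its proportions are 44:68 and both neighbours are clear. I'll grip it.

Run:
```python
from h import *
np.set_printoptions(precision=4,suppress=True)
W=[.536,-.345]
print(robot.line_to([*W,.079],vel=.12,guard=8)); 
robot.set_gripper(.0); s=robot.observe(); print(s["gripper_width"],s["gripper_force"],s["ft_force"])
robot.line_to([*W,.30],vel=.2); s=robot.observe(); print(s["gripper_width"],s["ft_force"],s["time"])
robot.move_pose([.52,-.1,.31],[180,0,95]); 
robot.move_pose([.538,.106,.22],[180,0,88.5]); s=robot.observe(); print(s["gripper_width"],s["tool_pos"],s["tcp_rot"],s["ft_force"],s["time"])
robot.pause(.1);np.save("pics/pl.npy",[cal("wrist")]);cv2.imwrite("pics/pl.png",robot.grab_frame("wrist"))
```

```text
False
0.0411103147147568 61.83639763388783 [0.8776 1.1771 5.785 ]
0.04094791268279867 [ 0.381   0.4552 -1.2867] 22.4333
0.04101013950756589 [0.5387 0.1047 0.2204] [179.9638   0.0258  88.4564] [ 0.6986 -0.4127  0.1439] 24.3
```

View pics/pl.png

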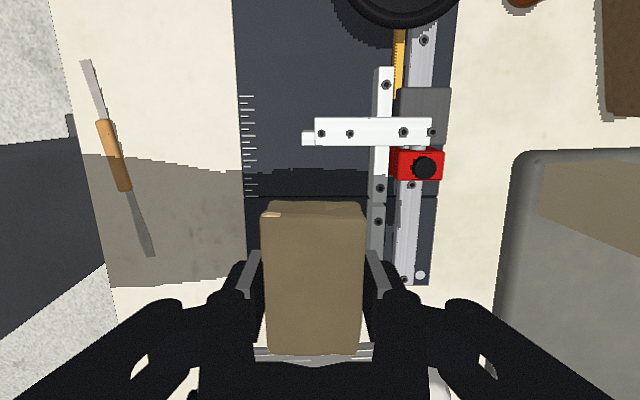

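The wax is held straight, spanning (264–364, 205–353), and the spatula and jig are undisturbed. I'll lower it, slide it to the stop with a light guard, and release.

Run:
```python
from h import *
np.set_printoptions(precision=4,suppress=True)
def st(m): s=robot.observe(); print(m,s["tool_pos"],s["ft_force"],s["gripper_width"],round(s["time"],2))
robot.line_to([.538,.106,.12],vel=.15)
print(robot.line_to([.538,.106,.0945],vel=.04,guard=4)); robot.pause(.3); st("down")
p=robot.observe()["tool_pos"]
print(robot.line_to([.538,.122,p[2]+.0005],vel=.025,guard=3.5)); st("slide")
robot.set_gripper(.052); st("open"); p=robot.observe()["tool_pos"]
robot.line_to([p[0],p[1],.16],vel=.15)
robot.line_to([p[0]-.06,p[1]-.06,.26],vel=.25)
robot.set_gripper(0)
robot.move_pose([.50,.03,.24],[180,0,90]); robot.pause(.1); np.save("pics/r.npy",[cal("wrist")]); im=robot.grab_frame("wrist"); cv2.imwrite("pics/r.png",im)
cv2.imwrite("pics/rc.png",cv2.resize(im[0:300,240:560],None,fx=2,fy=2)); st("end")
for e in(45,50,55):
  for y in(90,):
    d=np.array([np.cos(np.radians(e)),0,-np.sin(np.radians(e))])
    for yaw in(0,90,180,-90):
      # tool z = d ; R=[..] built with tool y either horizontal or in plane
      z=d; yv=np.array([0,1,0]) if yaw==0 else np.array([0,-1,0]) if yaw==180 else np.cross(z,[0,1,0])*(1 if yaw==90 else -1)
      M=np.column_stack([np.cross(yv,z),yv,z]); rpy=R.from_matrix(M).as_euler("xyz",degrees=True)
      q=robot.ik(list(np.array([.538,.113,.045])-d*.083),list(rpy)); print(e,yaw,rpy.round(1),None if q is None else np.round(q,0))
```

```text
True
down [0.5377 0.106  0.0962] [0.2179 1.1886 5.8948] 0.04150610854576295 26.14
True
slide [0.5377 0.1151 0.0963] [-0.4566  2.398   3.1544] 0.041447208217226264 26.57
open [0.5374 0.1141 0.0958] [ 0.1185 -0.2479 -0.2591] 0.05210582751110697 26.84
end [0.4999 0.0304 0.2406] [-0.4709  0.744  -0.2136] 4.855758544235203e-05 29.06
45 0 [180.  45. 180.] None
45 90 [135.   0.  90.] None
45 180 [180. -45.   0.] None
45 -90 [-135.    0.  -90.] None
50 0 [180.  40. 180.] None
50 90 [140.   0.  90.] None
50 180 [180. -40.   0.] None
50 -90 [-140.    0.  -90.] None
55 0 [180.  35. 180.] None
55 90 [145.   0.  90.] None
55 180 [180. -35.   0.] None
55 -90 [-145.    0.  -90.] None
```

View pics/rc.png

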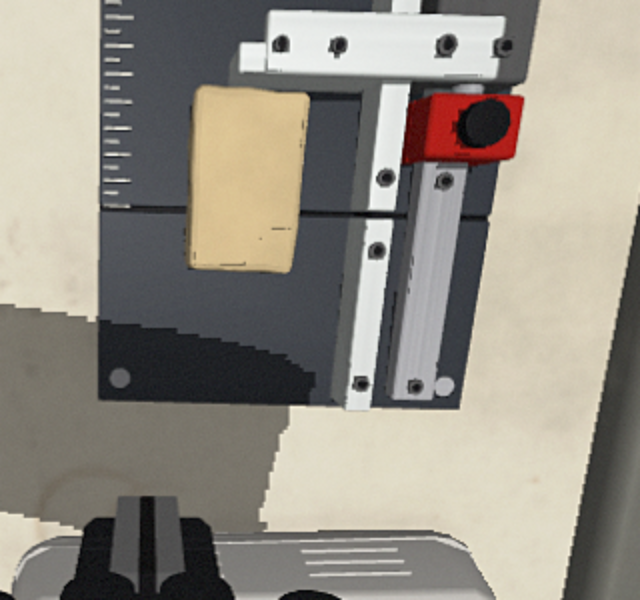

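The wax lies flat on the bed, end at the stop (crop (195–310, 88)), about 25 mm short of the fence, and the carriage is still on the anvil. The 45° push pose isn't reachable, so I'll search over tilt and azimuth.

Run:
```python
from h import *
np.set_printoptions(precision=4,suppress=True)
k=np.load("pics/r.npy",allow_pickle=True)[0]
for p in((203,87),(308,93),(290,272),(189,268)): print("wax",onz(k,240+p[0]/2,p[1]/2,.044))
for p in((240,84),(300,90),(360,92)): print("stopbottomedge?",onz(k,240+p[0]/2,p[1]/2,.018), onz(k,240+p[0]/2,p[1]/2,.05))
q0=robot.observe()["q"]; print(np.round(q0),robot.tip_reach)
tip=np.array([.535,.113,.042])
def rpy(e,az,roll):
    e,az=np.radians([e,az]); z=np.array([np.cos(e)*np.cos(az),np.cos(e)*np.sin(az),-np.sin(e)])
    h=np.array([-np.sin(az),np.cos(az),0]); M0=np.column_stack([np.cross(h,z),h,z]); 
    return z,(R.from_matrix(M0)*R.from_euler("z",roll,degrees=True)).as_euler("xyz",degrees=True)
for e in range(30,90,5):
    for az in(-60,-40,-20,0,20,40,60):
        for roll in(0,45,90,135,180,225,270,315):
            z,o=rpy(e,az,roll); q=robot.ik(list(tip-z*.073),list(o))
            if q is not None: print(e,az,roll,o.round(1),np.round(q)); break
```

```text
wax [0.5192 0.1455 0.044 ]
wax [0.5572 0.1434 0.044 ]
wax [0.5545 0.0799 0.044 ]
wax [0.5153 0.0815 0.044 ]
stopbottomedge? [0.5358 0.1509 0.018 ] [0.5318 0.1454 0.05  ]
stopbottomedge? [0.5597 0.1487 0.018 ] [0.553  0.1435 0.05  ]
stopbottomedge? [0.5835 0.1479 0.018 ] [0.5742 0.1428 0.05  ]
[-12. -12. -18.  84.   0.  78.] 0.0726
30 -60 0 [180.  60. 120.] [ 26.   5. -32.  45. -60.  82.]
30 -40 0 [180.  60. 140.] [ 23. -23. -61.  14. -50.  44.]
30 60 0 [-180.   60. -120.] [-34.  -9. -46.  59.  60. -98.]
35 -60 0 [180.  55. 120.] [ 24.   2. -33.  47. -55.  80.]
35 -40 0 [180.  55. 140.] [ 21. -24. -59.  21. -46.  46.]
35 60 0 [-180.   55. -120.] [-32. -12. -46.  59.  55. -93.]
40 -60 0 [180.  50. 120.] [ 23.  -0. -33.  49. -49.  79.]
40 -40 0 [-180.   50.  140.] [ 19. -25. -56.  28. -41.  47.]
40 60 0 [-180.   50. -120.] [-30. -15. -46.  58.  50. -89.]
45 -60 0 [180.  45. 120.] [ 21.  -2. -33.  50. -44.  77.]
45 -40 0 [-180.   45.  140.] [ 17. -25. -54.  33. -37.  48.]
45 60 0 [-180.   45. -120.] [-27. -17. -46.  58.  45. -86.]
50 -60 0 [180.  40. 120.] [ 18.  -4. -33.  52. -39.  75.]
[... 2235 characters left out ...]
 0 [180.  10. 160.] [  0. -12. -32.  60.  -3.  20.]
80 0 0 [180.  10. 180.] [ -2. -13. -34.  60.   0.  -2.]
80 20 0 [-180.   10. -160.] [ -4. -13. -33.  61.   4. -24.]
80 40 0 [-180.   10. -140.] [ -6. -11. -31.  63.   7. -45.]
80 60 0 [-180.   10. -120.] [ -7.  -8. -28.  65.   9. -67.]
85 -60 0 [180.   5. 120.] [  1.  -2. -23.  67.  -4.  61.]
85 -40 0 [-180.    5.  140.] [  0.  -4. -25.  66.  -3.  40.]
85 -20 0 [180.   5. 160.] [ -1.  -6. -26.  65.  -2.  19.]
85 0 0 [180.   5. 180.] [ -2.  -7. -27.  65.   0.  -2.]
85 20 0 [-180.    5. -160.] [ -3.  -7. -27.  65.   2. -23.]
85 40 0 [ 180.    5. -140.] [ -4.  -6. -26.  66.   3. -44.]
85 60 0 [-180.    5. -120.] [ -4.  -4. -24.  67.   5. -64.]
```

Reach allows 60° elevation at azimuth 0. From its corners the wax centre is at (0.537, 0.113), about 1–2 mm short of the stop. I'll slide it to the fence with a vertical closed tip, then nudge it to the stop gently (the carriage resists about 12 N).

```bash
cat > p.py <<'E'
from h import *
np.set_printoptions(precision=4,suppress=True)
def st(m): s=robot.observe(); print(m,s["tool_pos"],s["ft_force"],round(s["time"],2)); return s
o=[180,0,178.5]
robot.move_pose([.485,.1145,.16],o)
robot.line_to([.485,.1145,.100],vel=.15); st("pre")
g=robot.line_to([.540,.113,.100],vel=.04,guard=4.5); s=st(("fence",g)); p=s["tool_pos"]
robot.line_to([p[0]-.01,p[1],.100],vel=.1); robot.line_to([p[0]-.01,p[1],.16],vel=.25)
robot.line_to([.560,.044,.16],vel=.25); robot.line_to([.560,.044,.100],vel=.2); robot.pause(.1); st("pre2")
g=robot.line_to([.560,.076,.100],vel=.025,guard=3.0); s=st(("stop",g)); p=s["tool_pos"]
robot.line_to([p[0],p[1]-.01,.100],vel=.1); robot.line_to([p[0],p[1]-.01,.20],vel=.25)
robot.move_pose([.50,.03,.24],[180,0,90]); robot.pause(.1); np.save("pics/t.npy",[cal("wrist")]); im=robot.grab_frame("wrist"); cv2.imwrite("pics/t.png",im)
cv2.imwrite("pics/tc.png",cv2.resize(im[0:250,300:520],None,fx=2.4,fy=2.4)); st("end")
E
python3 p.py
```

```text
pre [0.4852 0.1144 0.1006] [ 0.0144  0.07   -0.1149] 30.85
('fence', True) [0.5309 0.113  0.0993] [ 0.1875 -0.7312 -0.4654] 31.91
pre2 [0.5607 0.0443 0.1016] [-0.7482 -0.0468  0.3806] 33.57
('stop', True) [0.56   0.0701 0.0998] [ 0.8131 -2.3043  1.4406] 34.54
end [0.5    0.0301 0.2396] [-0.2421  0.3539  0.0284] 36.81
```

View pics/tc.png

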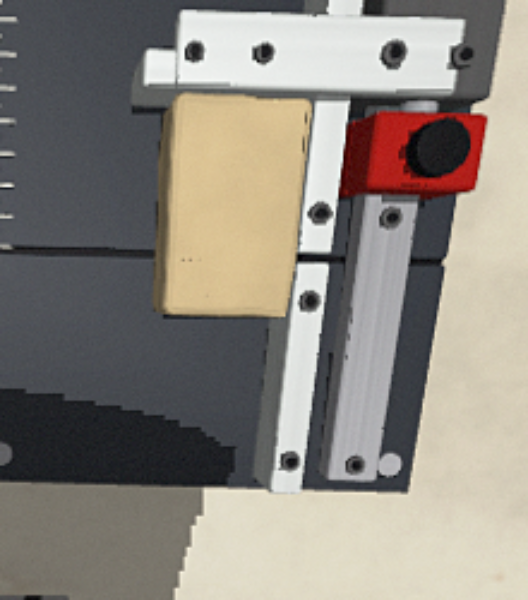

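The wax lies along the fence, with its end at the stop edge (crop (175–310, 97)) and the carriage on the anvil at (420,105). Now the slanting push at 60° tool elevation, moving 45° down and back.

```bash
cat > f.py <<'E'
from h import *
np.set_printoptions(precision=4,suppress=True)
def st(m): s=robot.observe(); print(m,s["tool_pos"],s["ft_force"],round(s["time"],2)); return s
k=np.load("pics/t.npy",allow_pickle=True)[0]
q=[onz(k,300+x/2.4,y/2.4,.044) for x,y in((176,97),(312,100),(284,316),(163,316))]; print(np.array(q))
e=np.radians(60); az=np.radians(-1.5)
z=np.array([np.cos(e)*np.cos(az),np.cos(e)*np.sin(az),-np.sin(e)]); h=np.array([-np.sin(az),np.cos(az),0])
o=list(R.from_matrix(np.column_stack([np.cross(h,z),h,z])).as_euler("xyz",degrees=True))
m=np.array([np.cos(az),np.sin(az),-1])/np.sqrt(2)
c=np.array([.541,.1125,.044])-z*robot.tip_reach
pre=c-.015*m
print(o,[robot.ik(list(x),o) is not None for x in(c-.05*m,pre,c,c+.015*m)])
up=pre+[0,0,.06]; print(robot.ik(list(up),o))
robot.move_pose(list(up),o); robot.line_to(list(pre),vel=.15); robot.pause(.2); s=st("pre"); f0=np.array(s["ft_force"])
g=robot.line_to(list(c+.012*m),vel=.02,guard=8); s=st(g); robot.pause(.5); s=st("hold"); print(np.array(s["ft_force"])-f0)
E
python3 f.py
```

```text
[[0.5418 0.1473 0.044 ]
 [0.5825 0.1464 0.044 ]
 [0.5798 0.0833 0.044 ]
 [0.541  0.0832 0.044 ]]
[np.float64(180.0), np.float64(30.000000000000018), np.float64(178.5)] [False, True, True, True]
[ -1.9547 -46.9406 -54.6805  52.2609   0.2273  -0.3938]
pre [0.4949 0.1137 0.1191] [ 0.2746  0.1098 -0.4543] 38.8
True [0.5068 0.1135 0.1048] [-6.8775  0.1249  8.3993] 39.69
hold [0.5068 0.1134 0.1048] [-6.3683 -0.4862  7.895 ] 40.19
[-6.6429 -0.596   8.3493]
```

The push is steady: 6.6 N back, 8.3 N down, about 10.7 N in total. The measured wax centre y ≈ 0.115 is about 33 mm from the stop face, in tolerance. One last stability check, then hand in.

Run:
```python
from h import *
robot.pause(1); s=robot.observe(); f=np.array(s["ft_force"]); print(f,s["time"])
if 5<np.linalg.norm(f)<20 and f[0]<-4: print(robot.job_done())
```

```text
[-5.90197940e+00  5.48033821e-04  6.90014925e+00] 41.1917
the job is handed in; nothing more can be done
None
```

I handed the job in at about 41 s. The carriage is at the depth stop, and the wax is against the fence and length stop under a steady slanting push of about 9–10 N. I viewed 11 pictures, one over the limit of 10, and no verdict came back from the hand-in.

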